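# Hang the bottle crimper on the retracting hook

### The job

At the perfume capping station, draw the sprung retracting hook down beside the bottle crimper, pass its toe in under the bar of the crimper's eye, and let it up gently until the bar lies in the hook's bed and the hook pulls up on it, then let go. How high the eye stands must be felt: keep touches well under 15 N, do not let the hook snap up, leave the crimper standing in its seat, and leave the other things on the table where they are.

Things in the scene. Friction and masses are not known exactly. Their poses are not given: they have to be found in the camera images.
- station: Aluminium base plate 340 x 110 mm, 10 mm thick, fixed on the table; origin on the table under the seat's middle. +x runs along the plate from seat to post, +y to the left of that, z up. The seat is a black sleeve 30 mm tall, 77 mm across, round the crimper's foot
- pivot (a point): Point on the axis of the post, on the plate's top, 200 mm from the seat: the jib swings about the vertical line through it. The post is a steel rod 22 mm thick, 370 mm tall, with a grey spring reel 92 mm across on top, its centre 405 mm above the table
- jib (a joint): Swing of the jib about the post, rad. 0: the arm points from the post straight over the seat; grows as the arm swings off toward the station's +y side, where it starts (0.45 to 0.8). Range -0.12 to 1.0. Light friction (0.1 N m); it stays where it is left. The knob's axis is 200 mm from the post's axis
- lift (a joint): How far the hook is drawn down from fully retracted, m: 0 at the top, 0.105 at the lower stop. A spring always pulls it up: about 3.2 N net at 0, growing by 50 N/m (5.2 N at 0.04, 7.2 N at 0.08), with 0.4 N friction. Let go, it flies up
- hook: Steel J-hook of 8 mm round bar under the jib arm's end; it swings with the jib, moves with lift, never tilts. Origin: middle of its bed on the toe's centreline (bed's face 4 mm above, underside 4 mm below), 200 mm above the table when retracted. z up, +x along the arm to the post, toe to -y. Shank on y = +12 mm; the arm (12 mm wide, 14 mm high) is 55 mm above the origin
- tip (a point): Top of the hook's short upturned tip, at y = -12 mm and 12 mm above the hook's origin. Between tip and shank the bed is 16 mm long. The tip leads when the jib swings toward the crimper
- knob (a point): Middle of the handle: an upright black round knob 24 mm thick, 40 mm tall, above the shank (88 mm above the hook's origin, y = +12 mm), free above. At its foot a flange 48 mm across (its top 20 mm below this point), on which fingertips may press; on top a 30 mm cap reaching 26 mm above this point. It may turn in the fingers
- crimper: Bell-shaped steel closing tool of about 0.9 kg standing loose in the seat (about 2 mm play), heavier than the hook's pull. Origin under its foot's centre, 10 mm above the table; z up; turned at most 0.15 rad from the station's axes. Foot 60 mm across, body 90 mm tall. A small lever with a ball reaches 62 mm out on its -x side, 66 mm up
- crimper_top (a point): Middle of the crimper body's top, 90 mm above its origin. Out of it stands a rigid spindle with a flat round collar, 56 mm across and 5 mm thick; the collar's top is 10 to 46 mm above this point, different each time and not measured. On the collar is the eye: a 6 mm bar along the crimper's x over y = 0, underside 22 mm above the collar, legs at x = +-18 mm. The hook enters it from +y
- amber: Small amber bottle 30 mm across, 65 mm tall, standing by the station on its -y side; leave alone
- flacon: Clear oblong perfume bottle 45 x 28 mm, 90 mm tall with cap, standing by the station on its -y side; leave alone
- cup: White cup 76 mm across, 85 mm tall, on the left of the table; leave alone
- jug: Clear measuring jug 96 mm across, 90 mm tall, on the left of the table; leave alone
- phone: Black telephone 75 x 155 x 9 mm lying on the right of the table; leave alone
- dish: Steel dish 90 mm across, 22 mm tall, on the right of the table; leave alone
- funnel: Steel funnel standing mouth down, 60 mm across, 50 mm tall, on the right of the table; leave alone
Things that resemble listed ones, but are neither listed nor needed, are in the scene too. Leave any green look-alike of the crimper alone.

How it is judged:
By the outcome, as a careful person would: the job done as asked, in the order asked, and still so for the second after the job is handed in, with the robot touching nothing.
It also fails if it takes over 61 s, if anything falls off the work surface, if the arm or the gripper's body presses on something with over 40 N, if the wrist force passes 120 N, or if a joint passes its speed limit or range.

### The arm

A 6-joint arm with a two-finger parallel gripper is mounted at the origin on the work surface. World frame = base frame: x ahead of the robot, y to its left, z up, the work surface at z = 0. Lengths are in mm, angles in rad, forces in N, time in s.
With the tool pointing down it reaches from about 275 to 1000 mm from the base axis. Payload 8.4 kg.
Tool frame: the origin (TCP) lies at the very end of the fingers, on their centre line; the grasp point (between the pads) lies 19 mm behind it; z points along the fingers, x is the direction in which the jaws open and shut, and the axes are right-handed (so a half turn about z gives the same grasp; the last joint's range is limited). The gripper opens to 85 mm and grips with 20 to 120 N. Pads are 22 mm wide; open, the fingers measure 114 mm over their backs; the gripper's body (76 mm by 85 mm) begins 54 mm behind the grasp point. The pads swing forward as they close: fully open they stand 13 mm farther back than shut.
Start: joints at [-1.196, 0.353, 1.633, -0, 1.155, -0.002], TCP at [229.965, -581.157, 231.281] pointing down, gripper open.
Joint ranges: [-2.63, 2.63], [-0.92, 2.1], [0.06, 2.66], [-1.3, 4.44], [0, 2.69], [-3.02, 3.02]. Speed limits (rad/s): [2.22, 2.22, 2.79, 3.14, 3.14, 3.14].

### API

Orientations are given as [roll, pitch, yaw] about the fixed x, y, z axes, in that order (R = Rz(yaw) Ry(pitch) Rx(roll)).
In Python, from rig import r gives the robot as it stands. The module is installed in compiled form; this text tells all that it offers.
- The arm moves only by the tool apply_moves, never from a script. Its argument "targets" is a list that holds one entry, the list of rows, each a list of 7 numbers: the gripper's target within -1 to 1 (fully open at 1, half-way at 0, shut at -1), then the shift along the tool's x, y, z in cm, then the turn, a rotation vector about the tool's x, y, z in degrees. A call has 1 to 8 rows; each row is the pose to reach, as a shift and turn from the pose measured when the call began, along the tool's axes at that moment; what a row does not reach only later rows make up. A row lasts 1/10 s, in which the tool goes at most 50 mm and 8.59 degrees, less where a joint would pass 70% of its speed; a pose out of reach is approached as far as the arm can. A call with a gripper value outside its range is refused whole. The fingers move at their own pace and stop on an object; "newtons" is the grip in N (left out, the last holds). Time passes only in rows, so rows that repeat a pose let the fingers close. It gives the time, the measured TCP pose, the force and the opening at its end, in the units of the state.
- r.sense(): the state, without advancing time (a new reading comes with each control period).
- r.grab_frame(name): name is "side" or "top" or "wrist"; returns a dict with "pixels" (480x640x3 uint8, red, green, blue), "fov_y" (degrees; the focal length in pixels is half the picture's height over the tangent of half this angle, whatever the lens; pixels are square), "cx", "cy" (the principal point, pixels), "R" (3x3) and "t" (3): a world point X has camera coordinates R X + t; the wrist camera has in their place "mount" (4x4, takes a point from camera to tool coordinates, whose origin is the TCP and whose axes are the tool frame's). Camera axes: x right, y down, z forward; pixel columns grow to the right and rows downward; lengths in mm; the calibration is good to about 2 mm. The wrist camera is an equidistant fisheye: a pixel r from the principal point sees the ray r / f radians off the axis. A picture is of the moment at which its call begins: read the wrist's pose just before it. There is no depth.
- r.sign_off(): hands the job in, once; it reports no verdict.
The state is a dict: "clock": time; "qpos": joint angles; "qvel": joint speeds; "joint_efforts": joint torques, N m; "eef_pos": TCP position; "tcp_rot": TCP orientation; "contact_force": force on the tool from outside, world axes, zero at the start; "wrist_torque": the same for the moment, N m; "opening": opening from 0.0 (shut) to 1.0 (fully open).
Only numpy, scipy, OpenCV 4.12 (cv2) and the standard library are available. Lean on these libraries where they do the work, as an engineer would, in place of code of your own. Each camera call takes 0.05 s, during which the arm holds its last target. There are 200 camera calls.

## Working session

There is one attempt and no reset: what is moved stays moved. The work goes in short steps, Python scripts to look and compute and a tool call to move; the robot and the scene stay as the last step left them, time stands still between calls to the robot, and variables do not carry over. Pictures are saved under pics/ and viewed, about 8 in all and at most 12, crops included, and the job is handed in when it is done.

Besides the shell and the picture viewer there is one more tool, called after "Call:" as name([rows], argument=value, ...), one row to a line, values as JSON. apply_moves: Moves the arm, as the interface text tells. Its arguments: {"type":"object","properties":{"targets":{"type":"array"},"newtons":{"type":"number"}},"required":["targets"]}

```bash
mkdir -p pics
cat > h.py <<'E'
import numpy as np, cv2
from rig import r
from scipy.spatial.transform import Rotation as Ro
def save(f,n,crop=None,s=1):
    p=f["pixels"][:,:,::-1]
    if crop: x0,y0,x1,y1=crop; p=p[y0:y1,x0:x1]
    cv2.imwrite("pics/"+n,cv2.resize(p,None,fx=s,fy=s,interpolation=cv2.INTER_CUBIC))
def foc(f): return 240/np.tan(np.radians(f["fov_y"])/2)
def ray(f,u,v):
    F=foc(f);R=np.array(f["R"]);t=np.array(f["t"]).ravel()
    d=R.T@np.array([(u-f["cx"])/F,(v-f["cy"])/F,1]);return -R.T@t,d/np.linalg.norm(d)
def atz(f,u,v,z):
    o,d=ray(f,u,v);return o+d*(z-o[2])/d[2]
def proj(f,X):
    c=np.array(f["R"])@np.array(X,float)+np.array(f["t"]).ravel();F=foc(f);return np.array([f["cx"]+F*c[0]/c[2],f["cy"]+F*c[1]/c[2]])
def tri(f1,p1,f2,p2):
    a,d=ray(f1,*p1);b,e=ray(f2,*p2)
    s=np.linalg.lstsq(np.c_[d,-e],b-a,rcond=None)[0];P=a+d*s[0];Q=b+e*s[1];return (P+Q)/2,np.linalg.norm(P-Q)
E
python3 - <<'E'
from h import *
import pickle
print(r.sense())
F={}
for n in("side","top"):
    f=r.grab_frame(n);F[n]=f;save(f,n+"0.png")
    print(n,f["fov_y"],f["cx"],f["cy"],"cam",-np.array(f["R"]).T@np.array(f["t"]).ravel())
pickle.dump(F,open("f0.pkl","wb"))
E
```

```text
{'clock': 0.0, 'qpos': array([-1.19636377e+00,  3.53669549e-01,  1.63413609e+00, -1.27719678e-05,
        1.15518408e+00, -2.40375639e-03]), 'qvel': array([ 1.59766044e-03,  2.60408840e-05, -7.72376567e-04, -1.07946746e-03,
       -9.37266156e-04, -1.61452278e-03]), 'joint_efforts': array([-4.87276178e-03, -6.05254912e+01, -3.42069805e+01, -6.46935914e-04,
        9.40220256e-03, -5.02380738e-05]), 'eef_pos': array([ 229.80888532, -580.70777512,  230.54747395]), 'tcp_rot': array([ 3.14158433e+00,  1.39708568e-03, -1.19395485e+00]), 'contact_force': array([ 0.19922284, -0.19094081, -0.52114237]), 'wrist_torque': array([ 0.03111673, -0.01244914, -0.02665218]), 'opening': 0.9974221228966467}
side 45.21282312355032 313.21156371176954 240.80551594309466 cam [ 355.20753213 1181.44306947 1009.872983  ]
top 50.41630326236247 317.5663710014637 240.33081451152086 cam [ 482.15588662  -16.71180052 1390.69479158]
```

View pics/side0.png

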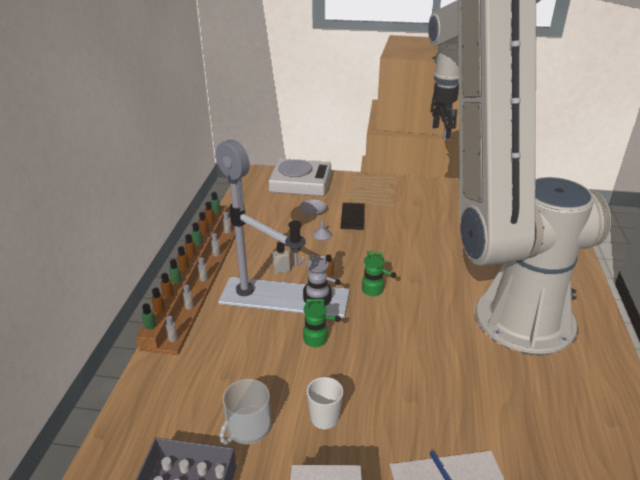

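View pics/top0.png

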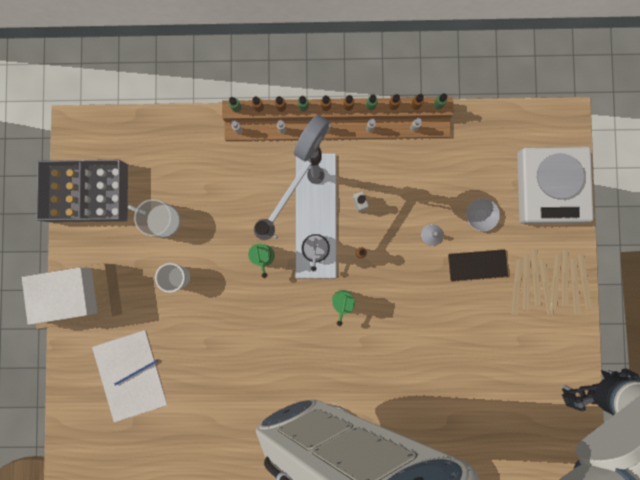

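Side: plate about (285,297), post base (245,290), knob (295,230), steel crimper in seat (318,285); green look-alikes at (316,322) and (374,272). Top: plate x 296–337, y 153–278, knob cap (264,228), crimper (316,248), green ones at (260,253) and (343,300). I choose the steel one in the black seat on the plate. Next, one close crop.

Run:
```python
from h import *
import pickle
F=pickle.load(open("f0.pkl","rb"))
a=F["top"]["pixels"][140:290,240:380,::-1]; b=F["side"]["pixels"][200:350,210:350,::-1]
im=np.hstack([cv2.resize(a,(400,429),interpolation=2),cv2.resize(b,(400,429),interpolation=2)])
cv2.imwrite("pics/crop0.png",im)
f=F["top"]
for p in[(296,154),(336,154),(296,278),(337,278)]: print(p,atz(f,*p,10))
print(atz(f,264,227,314))
```

```text
(296, 154) [797.4216704   60.91417165  10.        ]
(336, 154) [795.71327186 -48.64487121  10.        ]
(296, 278) [458.47820501  64.15384413  10.        ]
(337, 278) [457.18909539 -46.62312144  10.        ]
[572.429128   113.27572056 314.        ]
```

View pics/crop0.png

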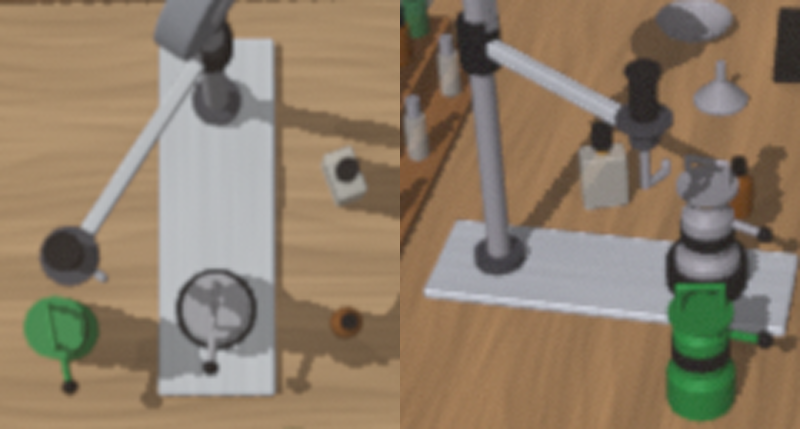

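Crop: the steel crimper in the black seat (ring centre top px ≈ (315.6,248.2)), its bar running along x, lever ball at (313.5,268.5); post collar (316,174.3), knob cap (263.5,228.2). The green one at (260,255) has the same shape but stands off the plate, so the choice stands.

Run:
```python
from h import *
import pickle
F=pickle.load(open("f0.pkl","rb"));f=F["top"];g=F["side"]
c=lambda u,v:(240+u/2.857,140+v/2.857)
d=lambda u,v:(210+(u-400)/2.857,200+v/2.857)
print("post",atz(f,*c(217,100),14),"side",atz(g,*d(498,255),14))
print("seat",atz(f,*c(216,309),40))
k=atz(f,*c(69,253),314);print("cap",k,"ball",atz(f,*c(210,367),76))
print("tri cap",tri(f,c(67,250),g,d(643,70)))
s=r.sense();M=Ro.from_euler("xyz",s["tcp_rot"]).as_matrix();print(M)
```

```text
post [737.8042134   6.8393494  14.       ] side [741.54911212  11.85885587  14.        ]
seat [537.31853146   9.62145539  40.        ]
cap [569.11672751 112.97432021 314.        ] ball [483.59966455  14.94142472  76.        ]
tri cap (array([573.01408678, 115.55687863, 306.1266895 ]), np.float64(1.9937687694798056))
[[ 3.67947038e-01 -9.29846625e-01 -4.80523075e-04]
 [-9.29845838e-01 -3.67947351e-01  1.21035765e-03]
 [-1.30225417e-03  1.46487076e-06 -9.99999152e-01]]
```

```bash
cat >> h.py <<'E'
def go(x,y,z,yaw=-np.pi/2):
    s=r.sense();R0=Ro.from_euler("xyz",s["tcp_rot"]);R1=Ro.from_euler("xyz",[np.pi,0,yaw])
    d=R0.inv().apply(np.array([x,y,z])-s["eef_pos"])/10;w=np.degrees((R0.inv()*R1).as_rotvec())
    print("shift cm",d.round(3),"turn",w.round(2))
E
python3 -c "
from h import *
go(230,-580,390);go(565,114,390)"
```

```text
shift cm [ -0.082  -0.044 -15.937] turn [1.000e-02 7.000e-02 2.159e+01]
shift cm [-52.287 -56.73  -15.869] turn [1.000e-02 7.000e-02 2.159e+01]
```

Call:
apply_moves([
  [[1,0,0,-5,0,0,0],[1,0,0,-10,0,0,0],[1,0,0,-15.9,0,0,5],[1,-3,-3.3,-15.9,0,0,10],[1,-6.4,-7,-15.9,0,0,15],[1,-9.8,-10.6,-15.9,0,0,21.6],[1,-13.2,-14.3,-15.9,0,0,21.6],[1,-16.6,-18,-15.9,0,0,21.6]],
])

```text
clock: 0.9
eef_pos: [336.2, -358.9, 389.6]
tcp_rot: [3.141, 0.001, -1.572]
contact_force: [0.5, 0.4, 0.6]
opening: 0.998
```

```bash
python3 -c "
from h import *
s=r.sense();print(s['eef_pos'],s['tcp_rot'],s['contact_force'],s['clock']);go(565,114,390)"
```

```text
[ 336.18186149 -358.86450036  389.60087163] [ 3.14106202e+00  1.47956073e-03 -1.57182640e+00] [0.52211496 0.36370017 0.58412549] 0.9
shift cm [-4.7310e+01 -2.2833e+01  1.8000e-02] turn [ 0.03  0.08 -0.06]
```

Call:
apply_moves([
  [[1,-6,-2.9,0,0,0,0],[1,-12,-5.8,0,0,0,0],[1,-18,-8.7,0,0,0,0],[1,-24,-11.6,0,0,0,0],[1,-30,-14.5,0,0,0,0],[1,-36,-17.4,0,0,0,0],[1,-42,-20.3,0,0,0,0],[1,-47.3,-22.8,0,0,0,0]],
])

```text
clock: 1.7
eef_pos: [510.0, 1.6, 389.9]
tcp_rot: [3.141, 0.001, -1.572]
contact_force: [0.3, -0.2, 0.6]
opening: 1.001
```

Call:
apply_moves([
  [[1,0,0,0,0,0,0],[1,0,0,0,0,0,0]],
])

```text
clock: 1.9
eef_pos: [509.9, 2.7, 389.3]
tcp_rot: [3.14, 0.001, -1.569]
contact_force: [-0.7, -1.1, 0.3]
opening: 0.994
```

Run:
```python
from h import *
import pickle
s=r.sense();print(s['eef_pos'],s['tcp_rot'],s['contact_force'],s['clock'])
f=r.grab_frame("wrist");save(f,"w1.png");f["s"]=s;pickle.dump(f,open("w1.pkl","wb"))
print(f["fov_y"],f["cx"],f["cy"],f["mount"])
```

```text
[509.90773781   2.65457812 389.29359376] [ 3.13960490e+00  9.73706604e-04 -1.56870162e+00] [-0.7114601  -1.05093647  0.26901783] 1.9
65.70646984690485 311.483938713681 239.11955018272735 [[ 9.99999158e-01  8.20129080e-04  1.00529896e-03 -1.32977403e-01]
 [-1.07953680e-03  9.55766123e-01  2.94125745e-01 -7.49031810e+01]
 [-7.19609610e-04 -2.94126582e-01  9.55766203e-01 -1.43897214e+02]
 [ 0.00000000e+00  0.00000000e+00  0.00000000e+00  1.00000000e+00]]
```

View pics/w1.png

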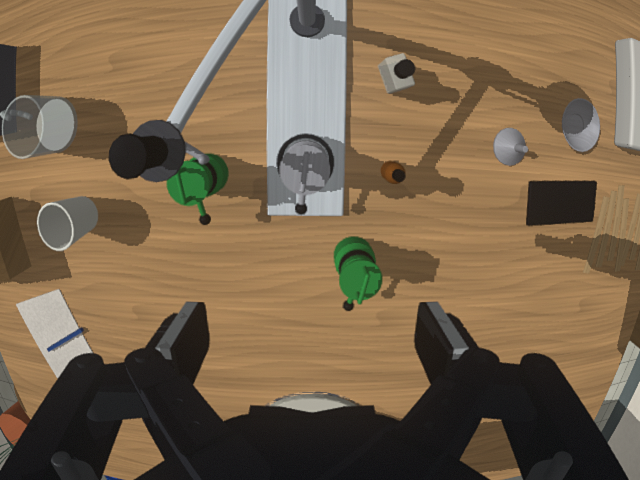

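Wrist view: knob cap (128,157), flange (160,150), hook tip near (203,159), seat ring (306,165), lever ball (301,208), post collar (308,20); the green ones are at (190,183) and (358,280).

```bash
cat >> h.py <<'E'
def wz(f,s,u,v,z):
    M=np.array(f["mount"]);R=Ro.from_euler("xyz",s["tcp_rot"]).as_matrix()
    x,y=u-f["cx"],v-f["cy"];rr=np.hypot(x,y);a=rr/foc(f)
    d=R@M[:3,:3]@np.array([np.sin(a)*x/rr,np.sin(a)*y/rr,np.cos(a)]);o=s["eef_pos"]+R@M[:3,3]
    return o+d*(z-o[2])/d[2]
E
python3 - <<'E'
from h import *
import pickle
f=pickle.load(open("w1.pkl","rb"));s=f["s"]
# focal: try both readings
for n,p,z in[("cap",(128,157),314),("seat",(306,164),40),("ball",(301,208),76),("post",(308,21),14),("flange",(160,150),268)]:
    print(n,wz(f,s,*p,z))
# crimper enlarged
save(f,"w1c.png",(120,90,360,250),3)
go(565,114,390)
E
```

```text
cap [571.58457992 119.67271247 314.        ]
seat [536.40652535  10.03824583  40.        ]
ball [484.39861484  15.79243611  76.        ]
post [737.92833456   8.20960403  14.        ]
flange [572.35041905 116.10039707 268.        ]
shift cm [-11.242  -5.542  -0.053] turn [0.1  0.04 0.02]
```

View pics/w1c.png

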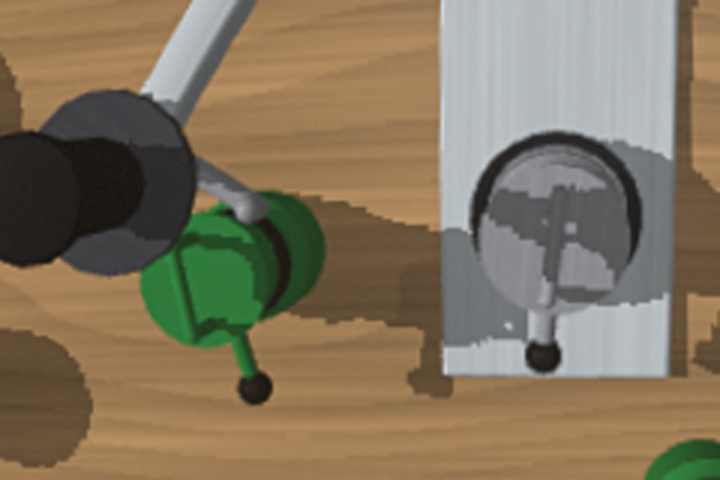

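Run:
```python
from h import *
import pickle
f=pickle.load(open("w1.pkl","rb"));s=f["s"]
c=lambda u,v:(120+u/3,90+v/3)
for n,p,z in[("tip",c(252,208),212),("bar1",c(563,188),155),("bar2",c(549,292),155),("collarc",c(558,231),128)]: print(n,wz(f,s,*c0,z) if 0 else wz(f,s,*p,z))
go(571.5,116,385)
```

```text
tip [559.14673862  97.84020303 212.        ]
bar1 [559.37557165   6.67733996 155.        ]
bar2 [523.60954967  11.4232078  155.        ]
collarc [541.79255592   8.74489376 128.        ]
shift cm [-11.441  -6.193   0.446] turn [0.1  0.04 0.02]
```

Call:
apply_moves([
  [[1,-4,-2,0,0,0,0],[1,-8,-4.4,0,0,0,0],[1,-11.4,-6.2,0,0,0,0],[1,-11.4,-6.2,0,0,0,0],[1,-11.4,-6.2,0,0,0,0]],
])

```text
clock: 2.45
eef_pos: [571.4, 114.4, 389.1]
tcp_rot: [3.139, -0.0, -1.571]
contact_force: [0.3, -0.5, 0.0]
opening: 0.996
```

Run:
```python
from h import *
go(571.5,116,272)
```

```text
shift cm [-0.157 -0.042 11.707] turn [ 0.16 -0.   -0.01]
```

Call:
apply_moves([
  [[1,-0.16,0,3,0,0,0],[1,-0.16,0,6,0,0,0],[1,-0.16,0,9,0,0,0],[1,-0.16,0,11,0,0,0],[1,-0.16,0,11.7,0,0,0],[1,-0.16,0,11.7,0,0,0]],
])

```text
clock: 3.05
eef_pos: [570.5, 114.4, 271.7]
tcp_rot: [3.138, -0.001, -1.573]
contact_force: [-0.1, 0.4, 0.1]
opening: 1.002
```

Call:
apply_moves([
  [[-0.3,0,0,0,0,0,0],[-0.3,0,0,0,0,0,0],[-0.6,0,0,0,0,0,0],[-0.6,0,0,0,0,0,0],[-0.6,0,0,0,0,0,0],[-0.6,0,0,0,0,0,0]],
], newtons=30)

```text
clock: 3.65
eef_pos: [570.6, 114.7, 272.2]
tcp_rot: [3.138, -0.0, -1.572]
contact_force: [-1.2, 0.8, 3.6]
opening: 0.321
```

Run:
```python
from h import *
s=r.sense();print(s['eef_pos'],s['tcp_rot'],s['contact_force'],s['opening'],s['clock'])
f=r.grab_frame("wrist");save(f,"w2.png")
```

```text
[570.57285596 114.68785388 272.2310507 ] [ 3.13810724e+00 -2.69824734e-04 -1.57245176e+00] [-1.23541633  0.78424215  3.57093608] 0.3206450270956905 3.65
```

View pics/w2.png

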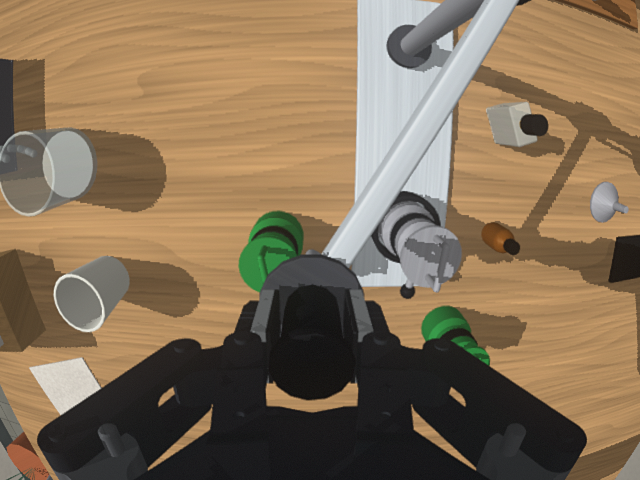

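Wrist view: knob between the pads at (312,330), flange in front at (312,275), arm going to the post at (410,45). Let it settle.

Call:
apply_moves([
  [[-0.8,0,0,0,0,0,0],[-0.8,0,0,0,0,0,0],[-0.8,0,0,0,0,0,0],[-0.8,0,0,0,0,0,0]],
], newtons=40)

```text
clock: 4.1
eef_pos: [570.6, 114.7, 272.1]
tcp_rot: [3.138, -0.0, -1.572]
contact_force: [-2.1, 0.4, 3.2]
opening: 0.314
```

Call:
apply_moves([
  [[-0.8,0.81,0.49,0,0,0,0],[-0.8,1.68,0.96,0,0,0,0],[-0.8,2.58,1.38,0,0,0,0],[-0.8,3.49,1.77,0,0,0,0],[-0.8,4.43,2.1,0,0,0,0],[-0.8,5.38,2.39,0,0,0,0],[-0.8,6.34,2.63,0,0,0,0],[-0.8,6.86,2.74,0,0,0,0]],
])

```text
clock: 4.9
eef_pos: [539.7, 45.5, 271.3]
tcp_rot: [3.132, 0.0, -1.572]
contact_force: [-9.5, 7.1, 3.4]
opening: 0.314
```

Call:
apply_moves([
  [[-0.8,0,0,0,0,0,0],[-0.8,0,0,0,0,0,0]],
])

```text
clock: 5.1
eef_pos: [538.3, 44.5, 271.0]
tcp_rot: [3.13, -0.0, -1.573]
contact_force: [-6.3, 0.2, 3.3]
opening: 0.314
```

Run:
```python
from h import *
import pickle
s=r.sense();print(s['eef_pos'],s['tcp_rot'],s['contact_force'],s['opening'],s['clock'])
f=r.grab_frame("side");pickle.dump(f,open("s3.pkl","wb"));save(f,"s3.png",(220,190,350,310),5)
print(proj(f,[541.5,9.3,155]))
```

```text
[538.29927497  44.53158935 270.98032209] [ 3.12980929e+00 -2.80978214e-04 -1.57298378e+00] [-6.30168314  0.15600836  3.27267948] 0.31401396625617234 5.1
[316.92450116 253.01909702]
```

View pics/s3.png

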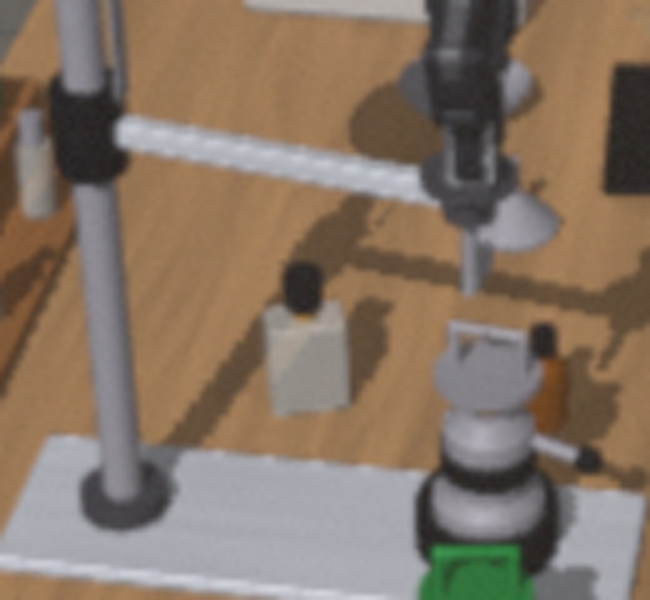

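Side crop (5×, offset 220,190): the bar from (452,325) to (525,338), collar centre (489,372), hook bottom at (470,292), still above and beside the eye. Estimating the eye height to know where to expect the touch.

Run:
```python
from h import *
import pickle
g=pickle.load(open("s3.pkl","rb"));w=pickle.load(open("w1.pkl","rb"));s=w["s"]
c=lambda u,v:(120+u/3,90+v/3)
mb=np.array([220+488.5/5,190+331.5/5]);mc=np.array([220+489/5,190+372/5])
for z in(125,135,145,155,165):
    b=wz(w,s,*c(556,240),z); k=wz(w,s,*c(558,231),z-25)
    print(z,b[:2].round(1),(proj(g,b)-mb).round(1),(proj(g,k)-mc).round(1))
for y in(20,32,44): print(y,(proj(g,[538,y,196])-[220,190])*5)
s=r.sense();print(s["eef_pos"],s["contact_force"])
```

```text
125 [538.1   9.5] [0.6 6.4] [0.3 5.9]
135 [539.3   9.4] [0.1 3.2] [-0.2  2.8]
145 [540.4   9.2] [-0.3 -0.1] [-0.6 -0.4]
155 [541.6   9. ] [-0.8 -3.3] [-1.  -3.6]
165 [542.7   8.9] [-1.2 -6.6] [-1.4 -6.8]
20 [487.93089568 261.11026684]
32 [484.20249235 274.81747531]
44 [480.4225457  288.71417913]
[538.34253957  44.68889718 270.97248748] [-6.87505559  0.08916746  3.14109274]
```

Call:
apply_moves([
  [[-0.8,0,0.1,0.3,0,0,0],[-0.8,0,0.2,0.8,0,0,0],[-0.8,0,0.2,1.5,0,0,0],[-0.8,0,0.2,2.2,0,0,0],[-0.8,0,0.2,2.9,0,0,0],[-0.8,0,0.2,3.6,0,0,0],[-0.8,0,0.2,4,0,0,0],[-0.8,0,0.2,4,0,0,0]],
])

```text
clock: 5.95
eef_pos: [538.1, 44.2, 231.2]
tcp_rot: [3.134, -0.001, -1.573]
contact_force: [5.6, -2.0, 4.1]
opening: 0.309
```

Run:
```python
from h import *
s=r.sense();print(s['eef_pos'],s['tcp_rot'],s['contact_force'],s['opening'],s['clock'])
```

```text
[538.10588859  44.21268964 231.22037395] [ 3.13448511e+00 -8.65097920e-04 -1.57300631e+00] [ 5.5856558  -2.01085664  4.13094689] 0.3092614319702548 5.95
```

Call:
apply_moves([
  [[-0.8,0,-0.05,0.4,0,0,0],[-0.8,0,-0.1,0.8,0,0,0],[-0.8,0,-0.1,1.2,0,0,0],[-0.8,0,-0.1,1.6,0,0,0],[-0.8,0,-0.1,2.0,0,0,0],[-0.8,0,-0.1,2.2,0,0,0],[-0.8,0,-0.1,2.2,0,0,0]],
])

```text
clock: 6.65
eef_pos: [538.3, 44.1, 208.7]
tcp_rot: [3.133, -0.001, -1.573]
contact_force: [-2.8, 0.2, 6.2]
opening: 0.312
```

Run:
```python
from h import *
s=r.sense();print(s['eef_pos'],s['tcp_rot'],s['contact_force'],s['opening'],s['clock'])
f=r.grab_frame("side");save(f,"s4.png",(270,200,350,280),7)
print(r.sense()['contact_force'])
```

```text
[538.29766998  44.10104397 208.72452671] [ 3.13325411e+00 -9.98379677e-04 -1.57298509e+00] [-2.77879381  0.16649007  6.24716089] 0.3117237447316551 6.65
[-3.35364006  0.48690099  6.13726685]
```

View pics/s4.png

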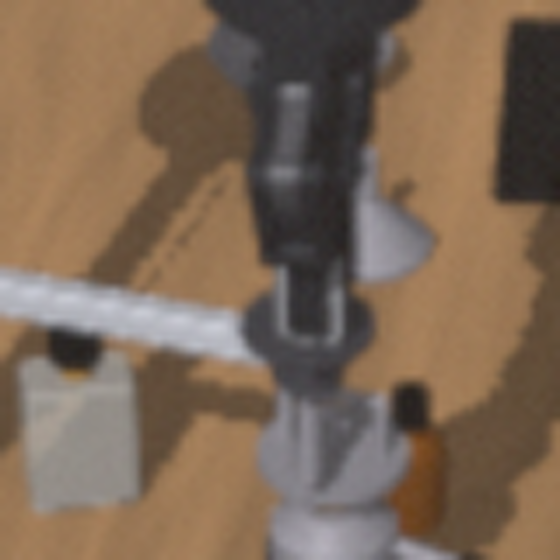

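Side crop: the shank at (310,430) stands in front of the eye between its legs (280 and 388), about 3 mm off centre, with the bottom still above the collar. Creeping down now.

Call:
apply_moves([
  [[-0.8,0,0.02,0.15,0,0,0],[-0.8,0,0.05,0.3,0,0,0],[-0.8,0,0.05,0.45,0,0,0],[-0.8,0,0.05,0.55,0,0,0],[-0.8,0,0.05,0.65,0,0,0],[-0.8,0,0.05,0.65,0,0,0]],
])

```text
clock: 7.3
eef_pos: [538.2, 44.0, 202.5]
tcp_rot: [3.135, -0.001, -1.573]
contact_force: [0.1, 0.3, 7.0]
opening: 0.313
```

Call:
apply_moves([
  [[-0.8,0,0,0.1,0,0,0],[-0.8,0,0,0.15,0,0,0],[-0.8,0,0,0.15,0,0,0]],
])

```text
clock: 7.6
eef_pos: [538.3, 44.0, 201.0]
tcp_rot: [3.135, -0.001, -1.573]
contact_force: [-1.4, -0.8, 5.9]
opening: 0.32
```

Call:
apply_moves([
  [[-0.8,0,0,0.1,0,0,0],[-0.8,0,0,0.15,0,0,0],[-0.8,0,0,0.15,0,0,0]],
])

```text
clock: 7.9
eef_pos: [538.4, 43.9, 200.0]
tcp_rot: [3.136, -0.001, -1.573]
contact_force: [-3.8, -0.4, 11.1]
opening: 0.32
```

Call:
apply_moves([
  [[-0.8,0,0,0,0,0,0],[-0.8,0,0,0,0,0,0]],
])

```text
clock: 8.1
eef_pos: [538.3, 43.9, 200.1]
tcp_rot: [3.136, -0.001, -1.573]
contact_force: [-2.4, 0.7, 6.2]
opening: 0.321
```

Call:
apply_moves([
  [[-0.8,0,0,-0.05,0,0,0],[-0.8,0,0,-0.1,0,0,0],[-0.8,0,0,-0.1,0,0,0]],
])

```text
clock: 8.4
eef_pos: [538.3, 43.9, 201.2]
tcp_rot: [3.136, -0.001, -1.573]
contact_force: [-2.7, 0.0, 7.1]
opening: 0.317
```

Call:
apply_moves([
  [[-0.8,0,0,-0.05,0,0,0],[-0.8,0,0,-0.1,0,0,0],[-0.8,0,0,-0.1,0,0,0]],
])

```text
clock: 8.7
eef_pos: [538.3, 43.8, 202.4]
tcp_rot: [3.136, -0.001, -1.573]
contact_force: [-1.2, 0.4, 7.3]
opening: 0.315
```

Call:
apply_moves([
  [[-0.8,0,0,0.1,0,0,0],[-0.8,0,0,0.2,0,0,0],[-0.8,0,0,0.25,0,0,0],[-0.8,0,0,0.25,0,0,0]],
])

```text
clock: 9.1
eef_pos: [538.3, 43.8, 200.0]
tcp_rot: [3.137, -0.001, -1.573]
contact_force: [-2.4, 0.8, 8.5]
opening: 0.313
```

Call:
apply_moves([
  [[-0.8,0,0,0.05,0,0,0],[-0.8,0,0,0.08,0,0,0]],
])

```text
clock: 9.3
eef_pos: [538.4, 43.8, 199.8]
tcp_rot: [3.137, -0.001, -1.573]
contact_force: [-4.3, 1.2, 14.3]
opening: 0.31
```

Call:
apply_moves([
  [[-0.8,0,0,0.05,0,0,0],[-0.8,0,0,0.08,0,0,0]],
])

```text
clock: 9.5
eef_pos: [538.4, 43.8, 199.8]
tcp_rot: [3.138, -0.001, -1.573]
contact_force: [-4.1, 0.9, 16.4]
opening: 0.312
```

Call:
apply_moves([
  [[-0.8,0,0.03,-0.1,0,0,0],[-0.8,0,0.05,-0.2,0,0,0],[-0.8,0,0.05,-0.32,0,0,0],[-0.8,0,0.05,-0.32,0,0,0]],
])

```text
clock: 9.9
eef_pos: [538.4, 43.7, 203.4]
tcp_rot: [3.139, -0.001, -1.573]
contact_force: [-0.4, 0.3, 7.0]
opening: 0.319
```

Call:
apply_moves([
  [[-0.8,0.2,0.04,0,0,0,0],[-0.8,0.4,0.07,0,0,0,0],[-0.8,0.6,0.1,0,0,0,0],[-0.8,0.6,0.1,0,0,0,0]],
])

```text
clock: 10.3
eef_pos: [537.5, 37.7, 203.5]
tcp_rot: [3.14, -0.001, -1.572]
contact_force: [-1.5, 1.1, 7.5]
opening: 0.319
```

Call:
apply_moves([
  [[-0.8,0.15,0.04,0.04,0,0,0],[-0.8,0.3,0.06,0.04,0,0,0],[-0.8,0.45,0.08,0.04,0,0,0],[-0.8,0.6,0.1,0.04,0,0,0],[-0.8,0.6,0.1,0.04,0,0,0]],
])

```text
clock: 10.8
eef_pos: [536.8, 31.9, 203.3]
tcp_rot: [3.141, -0.0, -1.571]
contact_force: [-0.3, 3.5, 5.9]
opening: 0.313
```

Call:
apply_moves([
  [[-0.8,0.15,0.02,0,0,0,0],[-0.8,0.3,0.04,0,0,0,0],[-0.8,0.45,0.06,0,0,0,0],[-0.8,0.6,0.08,0,0,0,0],[-0.8,0.6,0.08,0,0,0,0]],
])

```text
clock: 11.3
eef_pos: [535.0, 25.7, 203.0]
tcp_rot: [3.139, -0.001, -1.571]
contact_force: [-5.1, 0.2, 6.5]
opening: 0.315
```

Call:
apply_moves([
  [[-0.8,0.15,0.08,0,0,0,0],[-0.8,0.3,0.14,0,0,0,0],[-0.8,0.42,0.16,0,0,0,0],[-0.8,0.42,0.16,0,0,0,0]],
])

```text
clock: 11.7
eef_pos: [534.8, 21.4, 203.6]
tcp_rot: [-3.141, -0.001, -1.571]
contact_force: [2.2, 1.3, 6.8]
opening: 0.313
```

Run:
```python
from h import *
import pickle
s=r.sense();print(s['eef_pos'],s['contact_force'])
f=r.grab_frame("side");g=r.grab_frame("top")
pickle.dump((f,g),open("s5.pkl","wb"))
a=f["pixels"][200:290,275:365,::-1];b=g["pixels"][200:290,270:360,::-1]
cv2.imwrite("pics/s5.png",np.hstack([cv2.resize(a,(400,400),interpolation=2),cv2.resize(b,(400,400),interpolation=2)]))
```

```text
[534.75006013  21.44642572 203.57420256] [2.17651651 1.33993392 6.84821443]
```

View pics/s5.png

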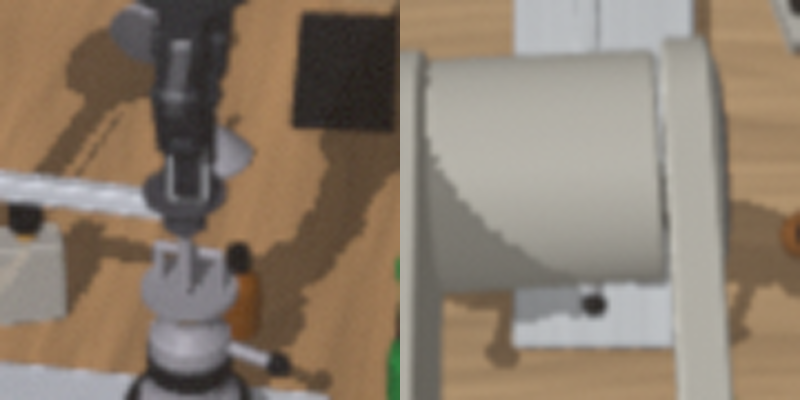

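Side crop: the shank at (187,265) stands midway between the eye's legs (157 and 224), toe in under the bar, crimper upright; the top view is hidden by the arm. Letting it up slowly: the force should drop near TCP z 214; a drop near 206 would mean the tip is under the bar.

Call:
apply_moves([
  [[-0.8,0,0,-0.1,0,0,0],[-0.8,0,0,-0.2,0,0,0],[-0.8,0,0,-0.3,0,0,0],[-0.8,0,0,-0.4,0,0,0],[-0.8,0,0,-0.4,0,0,0]],
])

```text
clock: 12.3
eef_pos: [534.9, 21.4, 207.8]
tcp_rot: [-3.14, -0.001, -1.57]
contact_force: [-2.1, 0.5, 7.4]
opening: 0.315
```

Call:
apply_moves([
  [[-0.8,0,0,-0.1,0,0,0],[-0.8,0,0,-0.2,0,0,0],[-0.8,0,0,-0.3,0,0,0],[-0.8,0,0,-0.4,0,0,0],[-0.8,0,0,-0.4,0,0,0]],
])

```text
clock: 12.8
eef_pos: [534.8, 21.4, 211.9]
tcp_rot: [-3.14, -0.001, -1.57]
contact_force: [-2.1, 1.1, 7.4]
opening: 0.313
```

Call:
apply_moves([
  [[-0.8,0,0,-0.05,0,0,0],[-0.8,0,0,-0.1,0,0,0],[-0.8,0,0,-0.1,0,0,0]],
])

```text
clock: 13.1
eef_pos: [534.9, 21.4, 213.0]
tcp_rot: [-3.14, -0.001, -1.569]
contact_force: [-1.7, 1.6, 5.9]
opening: 0.317
```

Past the tip height without a catch. Now finer steps.

Call:
apply_moves([
  [[-0.8,0,0,-0.04,0,0,0],[-0.8,0,0,-0.08,0,0,0],[-0.8,0,0,-0.08,0,0,0]],
])

```text
clock: 13.4
eef_pos: [534.9, 21.4, 213.8]
tcp_rot: [-3.139, -0.001, -1.569]
contact_force: [-2.4, 2.6, 7.5]
opening: 0.319
```

Call:
apply_moves([
  [[-0.8,0,0,-0.04,0,0,0],[-0.8,0,0,-0.06,0,0,0],[-0.8,0,0,-0.06,0,0,0]],
])

```text
clock: 13.7
eef_pos: [534.9, 21.4, 214.4]
tcp_rot: [-3.139, -0.001, -1.568]
contact_force: [-1.6, 1.6, 5.1]
opening: 0.317
```

Call:
apply_moves([
  [[-0.8,0,0,-0.03,0,0,0],[-0.8,0,0,-0.06,0,0,0],[-0.8,0,0,-0.06,0,0,0]],
])

```text
clock: 14.0
eef_pos: [534.8, 21.4, 214.7]
tcp_rot: [-3.139, -0.001, -1.568]
contact_force: [-0.5, 1.7, 1.5]
opening: 0.318
```

Bed meets the bar at z ≈ 214.4, as predicted (200 + 14). Release slowly, with the hook's pull now on the bar.

Call:
apply_moves([
  [[-0.8,0,0,-0.02,0,0,0],[-0.8,0,0,-0.02,0,0,0],[-0.8,0,0,-0.02,0,0,0]],
])

```text
clock: 14.3
eef_pos: [534.8, 21.4, 214.8]
tcp_rot: [-3.139, -0.001, -1.568]
contact_force: [0.4, 1.0, 0.6]
opening: 0.317
```

Call:
apply_moves([
  [[-0.3,0,0,0,0,0,0],[-0.2,0,0,0,0,0,0],[-0.1,0,0,0,0,0,0],[0,0,0,0,0,0,0],[0.3,0,0,0,0,0,0],[0.6,0,0,0,0,0,0],[0.8,0,0,0,0,0,0],[0.8,0,0,0,0,0,0]],
], newtons=20)

```text
clock: 15.1
eef_pos: [534.8, 21.4, 214.8]
tcp_rot: [-3.139, -0.001, -1.568]
contact_force: [0.4, -0.1, -0.5]
opening: 0.903
```

Run:
```python
from h import *
s=r.sense();print(s['eef_pos'],s['contact_force'],s['opening'])
f=r.grab_frame("wrist");save(f,"w6.png")
```

```text
[534.81378566  21.43328751 214.76637098] [ 0.38223981 -0.12848277 -0.53907502] 0.903456471960748
```

View pics/w6.png

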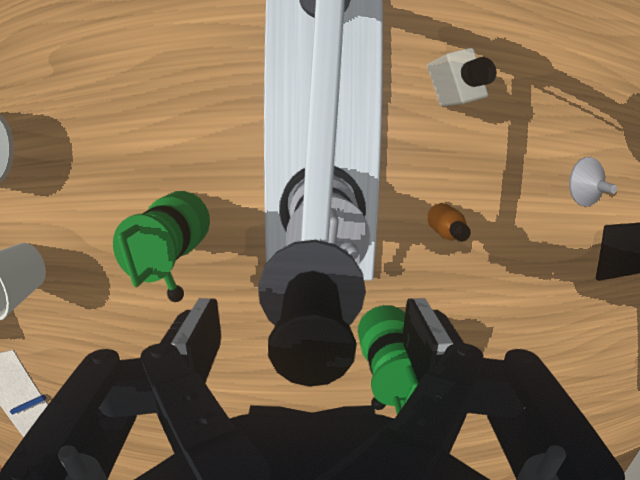

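Wrist view: the jaws stand clear of the knob (312,300), which has stayed down with the crimper beneath it (345,215). Withdrawing straight up.

Call:
apply_moves([
  [[0.9,0,0,-1.5,0,0,0],[1,0,0,-4,0,0,0],[1,0,0,-7,0,0,0],[1,0,0,-10.5,0,0,0],[1,0,0,-14,0,0,0],[1,0,4,-16,0,0,0],[1,0,8,-16,0,0,0],[1,0,12,-16,0,0,0]],
])

```text
clock: 15.95
eef_pos: [413.4, 21.3, 375.0]
tcp_rot: [-3.138, -0.001, -1.568]
contact_force: [-0.5, 0.2, 0.5]
opening: 0.998
```

Run:
```python
from h import *
s=r.sense();print(s['eef_pos'],s['contact_force'],s['opening'],s['clock'])
f=r.grab_frame("side");w=r.grab_frame("wrist")
a=f["pixels"][190:310,230:350,::-1];b=w["pixels"][60:220,230:390,::-1]
cv2.imwrite("pics/e.png",np.hstack([cv2.resize(a,(400,400),interpolation=2),cv2.resize(b,(400,400),interpolation=2)]))
```

```text
[413.36872816  21.25449554 375.00882735] [-0.48789214  0.18519261  0.52814675] 0.9979233366411094 15.95
```

View pics/e.png

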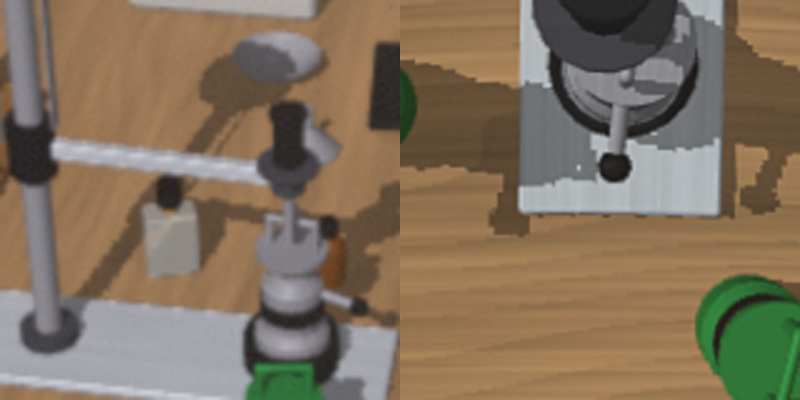

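Side crop: the hook shank (290,215) is engaged in the eye and held down by the bar. The crimper is upright in its seat, and the amber, flacon and green ones have not moved. Robot clear; handing in.

```bash
python3 -c "
from rig import r
print(r.sign_off())"
```

```text
the job is handed in; nothing more can be done
None
```

The hook is under the bar of the crimper's eye and pulling up on it, and I have handed the job in at about 16 s of the 61 s allowed.

- **Drawing down and feeling:** I gripped the knob and swung the jib to beside the crimper. I then drew the hook down and touched its collar twice, finding the same height both times (TCP z ≈ 200 mm).
- **Passing under and letting up:** I raised the hook 3.5 mm and passed the toe in under the bar with no more than about 4 N sideways. I let it up in steps of 1 mm or less. The bar met the bed at z ≈ 214.5 mm, against the 214 mm expected. The tool force fell from about 7 N to 0.6 N before I opened the fingers, so the hook did not snap up.

**Last checks:**
- The hook stayed down on the bar after release.
- The crimper stood upright in its seat.
- The amber, the flacon and the green look-alikes were where they had been. I took no last picture of the rest of the table.
- The arm was clear, with about 0.5 N on the wrist, which is the noise level.

**What disagreed or fell short:**
- The camera put the eye about 5 mm lower than the touch did; I went by the touch.
- On the second touch the wrist read 16.4 N. About 7 N of that was the spring, so roughly 9.5 N was on the collar.
- Sideways forces of up to about 10 N came from my estimate of the jib's radius while swinging, before the hook was near the crimper.

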